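# Index the setter's dividing table to the next hole

## Robot

A 7-joint arm with a two-finger parallel gripper is mounted at the origin on the work surface. World frame = base frame: x ahead of the robot, y to its left, z up, the work surface at z = 0. Lengths are in m, angles in rad, forces in N, time in s.
With the tool pointing down it reaches from about 0.4 to 0.925 m from the base axis. Payload 4.1 kg.
Tool frame: the origin (TCP) lies on the mounting face of the last link; the fingertips stand 173 mm ahead of it and the grasp point (between the pads) lies 155 mm ahead of it; z points along the fingers, y is the line along which they close (so a half turn about z gives the same grasp; the last joint's range is limited). The gripper opens to 85 mm and grips with 20 to 120 N. Pads are 22 mm wide; open, the fingers measure 114 mm over their backs; the gripper's body (76 mm by 85 mm) begins 54 mm behind the grasp point. The pads swing forward as they close: fully open they stand 13 mm farther back than shut.
Start: joints at [1.233, 0.398, 0.045, 1.537, -0.019, 1.207, -0.051], TCP at [0.154, -0.632, 0.405] pointing down, gripper open.
Joint ranges: [-2.82, 2.82], [-0.49, 2.23], [-1.37, 1.46], [0, 2.46], [-1.36, 4.5], [0.23, 2], [-2.94, 2.94]. Speed limits (rad/s): [2.57, 2.57, 3.14, 3.14, 3.14, 3.14, 3.14].

## Interface

Orientations are given as a unit quaternion [w, x, y, z].
In Python, from bench import move_to, move_l, move_joints, open_gripper, grab, hold, ik, snapshot, calibration, MotionError, finish_job, current_time_s, current_q, current_joint_vel, current_effort, current_tool_pos, current_eef_rot, current_ft_force, current_torque, current_opening, current_gripper_force gives the robot as it stands. Calls block until the motion is done:
- move_to(position, orientation): joint-space move of the TCP to a pose.
- move_l(position, attitude=None, max_speed=0.15, stop_force=None): straight line of the TCP; attitude=None keeps the orientation; max_speed is the mean speed in m/s. With stop_force (N) it stops when the force on the tool has changed by that much, and returns True; else False.
- move_joints(angles): joint-space move.
- open_gripper() and grab(newtons=None): open the fingers fully, or close them until they stop; newtons is the grip in N (None keeps the last).
- hold(seconds).
- ik(position, orientation): joint angles nearest the present ones, or None.
- snapshot(name): name is "side" or "top"; returns the picture (420x560x3 uint8, red, green, blue); there is no depth.
- calibration(name): a dict with "camera_matrix" (3x3 intrinsics, pixels), "dist_coeffs" ([k1, k2, p1, p2, k3] as OpenCV has them; the pictures are not rectified), "view" (4x4, takes a point from world to camera coordinates). Camera axes: x right, y down, z forward; pixel columns grow to the right and rows downward; lengths in m; the calibration is good to about 2 mm. A picture is of the moment at which its call begins. calibration takes no time and is no camera call.
A pose or a line that the arm cannot do raises MotionError and nothing moves.
- finish_job(): hands the job in; it is judged then, once.
Readings, each from a call of its own:
- current_time_s(): time.
- current_q(): joint angles.
- current_joint_vel(): joint speeds.
- current_effort(): joint torques, N m.
- current_tool_pos(): TCP position.
- current_eef_rot(): TCP orientation.
- current_ft_force(): force on the tool from outside, world axes, zero at the start.
- current_torque(): the same for the moment, N m.
- current_opening(): finger opening in m.
- current_gripper_force(): force on a finger pad.
Only numpy, scipy, OpenCV 4.12 (cv2) and the standard library are available. Lean on these libraries where they do the work, as an engineer would, in place of code of your own. Each camera call takes 0.05 s, during which the arm holds its last target. There are 200 camera calls.

## Task

The small dividing table that holds the ring blank is parked in its home hole. Pull the sprung index pin out by its black knob, turn the table counter-clockwise (seen from above) to the very next hole of the brass index ring, feel for that hole and let the pin go fully home in it, then leave go. Do not force the pin or its hole, do not touch the ring blank, and leave the other things on the bench where they are.

Things in the scene. Friction and masses are not known exactly. Their poses are not given: they have to be found in the camera images.
- divider: the dividing table's green cast base, 208 mm across (with three screwed lugs, 250 mm), bolted to the bench; the brass index ring (194 mm across, its face 40 mm above the bench) is fitted to it. Origin: underside centre, on the turning axis, at bench height. Its x axis points from the axis over the home hole; z is up
- turntable (a joint): angle (rad) of the steel table with its index arm about the upright axis through the base's origin: 0 with the pin in the home hole, growing counter-clockwise seen from above; it turns freely from -0.12 to 1.75 with a light drag (0.12 N m) and does not spring back. The next hole is somewhere between 0.52 and 0.91 rad: each ring is hand drilled to suit its piece, so the spacing is not known any closer; the hole after that is 0.62 rad further on
- index_pin (a joint): how far (m) the index pin is pulled up: 0 = fully home in a hole, about 0.008 = its nose riding on the ring's face, 0.012 = end stop. A spring pushes it down with 5 N when home and 10 N at the stop
- knob (a point): centre of the black fluted knob with red cap by which the index pin is pulled: an upright cylinder 22 mm in diameter and 24 mm tall, 80 mm from the turning axis, centre 88 mm above the bench when the pin is home; it rides on the index arm, so it is also the handle that turns the table. Below it: a steel sleeve 16.4 mm in diameter, from 14 mm below the knob's centre (pin home) down to the arm, whose top is 58 mm above the bench
- pin_nose: the steel index pin with a flat nose and rounded edge, 8 mm in diameter, in line with the knob; origin at the lowest point of its nose, 32 mm above the bench when home (8 mm deep in its hole). The holes, in steel bushes, are 9.6 mm across. The pin rests with little friction on the ring's face and springs down when it is over a hole, if nothing holds the knob up; held sideways or pushed into the wall of a hole with more than 25 N, the pin bends or burrs its bush
- ring_blank: the ring on its mandrel in the chuck at the middle of the table, 21 mm across, top of the mandrel 104 mm above the bench; origin on the turning axis at bench height. Not to be touched
- spare_ring: spare brass index ring lying flat, 150 mm across, 8 mm thick; origin underside centre. A bystander
- crucible: white ceramic crucible bowl, 72 mm across, 45 mm tall; origin underside centre. A bystander
- hammer: jeweller's hammer, 220 mm long, lying; a bystander
- screwdriver: screwdriver, 160 mm long, lying; a bystander
- flux_jar: small jar with blue cap, 52 mm across, 55 mm tall; origin underside centre. A bystander
- parts_tray: aluminium parts tray 130 x 90 x 20 mm; origin underside centre. A bystander
- bur_block: wooden block 70 x 110 x 30 mm with upright burs, 55 mm tall in all; origin underside centre. A bystander

How it is judged:
On the way, in this order (a step that is already met when the one before it is completed fails the run):
1. the index pin is pulled clear of the home hole (value of joint index_pin above 0.0075 m and value of joint turntable below 0.2 rad), for 0.1 s.
2. the table is turned counter-clockwise away from home (value of joint turntable above 0.42 rad), for 0.1 s.
At the end, for the whole second after the job is handed in: The index pin is home in the first hole after the home hole (not more than 1.5 mm short of its full depth; table angle between 0.46 and 1.0 rad, where that hole is the only one), the table is still and the knob is released (value of joint index_pin below 0.0015 m and value of joint turntable between 0.46 and 1 rad and velocity of joint turntable between -0.02 and 0.02 rad/s); the robot touches nothing.
It fails at once if the index pin is forced against the ring or the wall of a hole with more than 25 N (contact force between pin_nose and divider above 25 N).
It fails at once if the robot touches the ring blank with more than 1 N (contact force between the arm and ring_blank above 1 N).
It fails at once if the fingers touch the ring blank with more than 1 N (contact force between the fingers and ring_blank above 1 N).
It fails at once if a bystander is moved by more than 20 mm (distance of any of spare_ring, crucible, hammer, screwdriver, flux_jar, parts_tray, bur_block from where it was at the start of the episode above 0.02 m).
It also fails if it takes over 51 s, if anything falls off the work surface, if the arm or the gripper's body presses on something with over 40 N, if the wrist force passes 120 N, or if a joint passes its speed limit or range.

## Working session

There is one attempt and no reset: what is moved stays moved. The work goes in short steps, each a Python script; the robot and the scene stay as the last script left them, time stands still between calls to the robot, and variables do not carry over. Pictures are saved under pics/ and viewed, at most 10 in all, crops included, and the job is handed in when it is done.

```bash
ls; mkdir -p pics
python3 - <<'E'
from bench import *
import cv2,numpy as np
for n in("side","top"):
    im=snapshot(n);cv2.imwrite(f"pics/{n}0.png",im[:,:,::-1])
    c=calibration(n);print(n,c["camera_matrix"],c["dist_coeffs"],np.array(c["view"]).round(4).tolist())
print(current_time_s(),current_eef_rot(),current_opening())
E
```

```text
pics
side [[442.17880827   0.         274.47389494]
 [  0.         442.17880827 205.61496082]
 [  0.           0.           1.        ]] [-0.03982046  0.          0.          0.          0.        ] [[-0.9915, -0.1282, 0.0209, 0.5427], [-0.0982, 0.6346, -0.7666, 0.1477], [0.085, -0.7621, -0.6418, 1.3137], [0.0, 0.0, 0.0, 1.0]]
top [[496.14974467   0.         268.11915531]
 [  0.         496.14974467 210.4671327 ]
 [  0.           0.           1.        ]] [-0.06309563  0.          0.          0.          0.        ] [[-0.0495, -0.9988, 0.0023, -0.0075], [-0.9714, 0.0476, -0.2327, 0.5815], [0.2323, -0.0137, -0.9725, 1.2272], [0.0, 0.0, 0.0, 1.0]]
0.1 [-8.43796711e-04  9.92873249e-01  1.19172034e-01 -1.57855159e-04] 0.08531609920948625
```

View pics/top0.png

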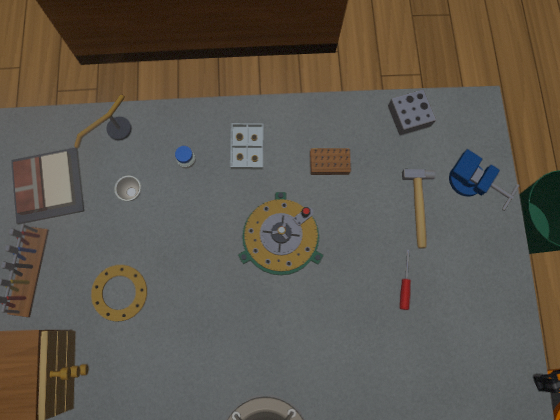

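View pics/side0.png

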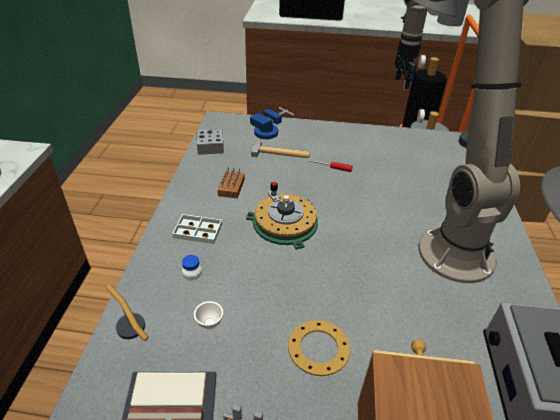

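The top view shows the red cap of the knob at about (306,211) and the divider centred near (281,235). The side view has the cap at about (273,184). The fingers have free space around the knob.

```bash
cat > h.py <<'E'
from bench import *
import cv2,numpy as np
from scipy.spatial.transform import Rotation as R
def ray(n,uv):
    c=calibration(n);V=np.array(c["view"])
    p=cv2.undistortPoints(np.array([[uv]],float),np.array(c["camera_matrix"]),np.array(c["dist_coeffs"]))[0,0]
    d=V[:3,:3].T@np.r_[p,1];return -V[:3,:3].T@V[:3,3],d/np.linalg.norm(d)
def plane(n,uv,z):
    o,d=ray(n,uv);return o+d*(z-o[2])/d[2]
def tri(a,b):
    (o1,d1),(o2,d2)=ray("top",a),ray("side",b)
    s=np.linalg.lstsq(np.c_[d1,-d2],o2-o1,rcond=None)[0]
    p,q=o1+s[0]*d1,o2+s[1]*d2;return (p+q)/2,np.linalg.norm(p-q)
def red(im,box):
    x0,x1,y0,y1=box;h=cv2.cvtColor(im[y0:y1,x0:x1],cv2.COLOR_RGB2HSV).astype(int)
    m=((h[...,0]<6)|(h[...,0]>172))&(h[...,1]>150)&(h[...,2]>70)
    n,l,s,c=cv2.connectedComponentsWithStats(m.astype(np.uint8))
    if n<2:return None,0
    i=1+s[1:,4].argmax();return c[i]+[x0,y0],s[i]
def quat(a):  # tool down, closing axis y along the tangent at world azimuth a
    r=R.from_euler("z",a)*R.from_euler("x",np.pi);q=r.as_quat();return q[[3,0,1,2]]
E
python3 - <<'E'
from h import *
t=cv2.imread("pics/top0.png")[:,:,::-1].copy();s=cv2.imread("pics/side0.png")[:,:,::-1].copy()
rt,st=red(t,(230,330,180,290));rs,ss=red(s,(240,330,170,250));print(rt,st,rs,ss)
k,e=tri(rt,rs);print("cap",k,e)
for n,im,(x0,x1,y0,y1) in(("top",t,(235,330,190,285)),("side",s,(245,325,178,250))):
    h=cv2.cvtColor(im[y0:y1,x0:x1],cv2.COLOR_RGB2HSV)
    m=cv2.inRange(h,(12,110,80),(30,255,255))
    m=cv2.morphologyEx(m,cv2.MORPH_OPEN,np.ones((2,2)))
    c=max(cv2.findContours(m,0,1)[0],key=cv2.contourArea)
    hu=cv2.convexHull(c).reshape(-1,2)+[x0,y0]
    P=np.array([plane(n,u,.04)[:2] for u in hu])
    A=np.c_[2*P,np.ones(len(P))];w=np.linalg.lstsq(A,(P**2).sum(1),rcond=None)[0]
    print(n,"centre",w[:2],"r",np.sqrt(w[2]+w[:2]@w[:2]),"res",np.std(np.linalg.norm(P-w[:2],axis=1)))
    d=k[:2]-w[:2];print("knob r",np.linalg.norm(d),"az",np.arctan2(d[1],d[0]))
    kz=plane(n,rt if n=="top" else rs,.1);print("cap at z=.1",kz)
for n,im,b in(("top",t,(220,340,180,290)),("side",s,(230,340,160,260))):
    cv2.imwrite(f"pics/{n}c.png",cv2.resize(im[b[2]:b[3],b[0]:b[1],::-1],None,fx=5,fy=5,interpolation=2))
E
```

```text
[305.78571429 210.5       ] [73 28  6  6 28] [274.  183.5] [32 12  5  4 16]
cap [ 0.56779953 -0.13127009  0.10225152] 0.00039033176121476304
top centre [ 0.51820108 -0.06873178] r 0.0957463751264375 res 0.00044256648365838724
knob r 0.07981883982475826 az -0.9002836185744681
cap at z=.1 [ 0.56812861 -0.13146028  0.1       ]
side centre [ 0.51883285 -0.05982099] r 0.09718629143144202 res 0.001225246438750169
knob r 0.08661817954556097 az -0.9699795623440778
cap at z=.1 [ 0.56833528 -0.13430426  0.1       ]
```

View pics/topc.png

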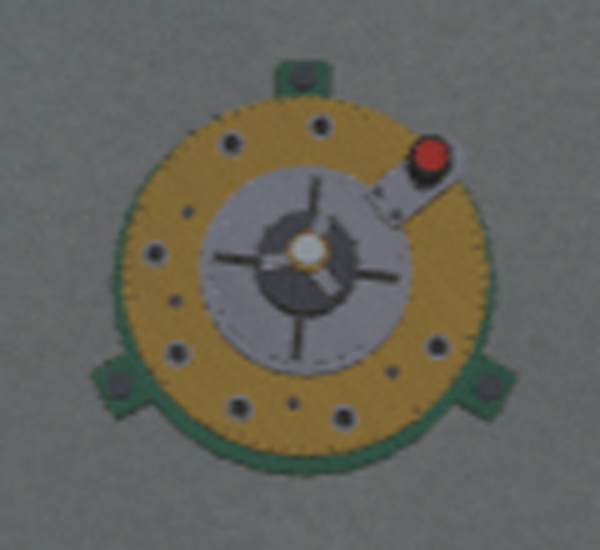

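The crop confirms the layout: knob at the upper right, and the next bushed hole CCW at crop (320,126), which is image ≈(284,205). The top-view fit gives a knob radius of 79.8 mm against the given 80, and a cap height of about 100 mm, which also agrees. Next I'll check reach along the arc and go above the knob.

```bash
cat >> h.py <<'E'
C=np.array([.5182,-.0687]);A0=-.900;RK=.08
def kp(th,z,off=0.):
    a=A0+th;return np.r_[C+RK*np.array([np.cos(a),np.sin(a)])+off*np.array([-np.sin(a),np.cos(a)]),z+.155]
E
python3 - <<'E'
from h import *
p=plane("top",(220+320.5/5-.4,180+126.5/5-.4),.04)[:2]-C
print("next hole r",np.linalg.norm(p),"angle",np.arctan2(p[1],p[0])-A0)
for s in(0,np.pi):
    for th in(0,.45,.7,.95):
        q=ik(kp(th,.088),quat(A0+th+s));print(s,th,None if q is None else np.round(q,2))
E
```

```text
next hole r 0.08294355954859019 angle 0.7767566504609933
0 0 [ 0.28  0.45 -0.16  1.85  0.09  0.84 -2.4 ]
0 0.45 [ 0.3   0.48 -0.26  1.81  0.16  0.87 -2.05]
0 0.7 [ 0.32  0.49 -0.32  1.8   0.2   0.88 -1.87]
0 0.95 [ 0.33  0.5  -0.38  1.8   0.24  0.88 -1.68]
3.141592653589793 0 [ 0.63  0.51 -0.62  1.84  0.37  0.9   0.51]
3.141592653589793 0.45 [ 0.6   0.55 -0.65  1.8   0.41  0.93  0.89]
3.141592653589793 0.7 [ 0.56  0.55 -0.66  1.79  0.41  0.93  1.1 ]
3.141592653589793 0.95 [ 0.56  0.57 -0.7   1.79  0.44  0.94  1.29]
```

Run:
```python
from h import *
q=quat(A0+np.pi)
move_to(kp(0,.19),q);print(current_time_s())
move_l(kp(0,.092),max_speed=.1,stop_force=8)
print(current_time_s(),current_tool_pos()-kp(0,.092),current_ft_force())
for n,b in(("top",(220,340,160,290)),("side",(220,340,120,240))):
    im=snapshot(n);cv2.imwrite(f"pics/{n}1.png",cv2.resize(im[b[2]:b[3],b[0]:b[1],::-1],None,fx=4,fy=4,interpolation=2))
cv2.imwrite("pics/j1.png",cv2.hconcat([cv2.resize(cv2.imread(f"pics/{n}1.png"),(400,400)) for n in("top","side")]))
```

```text
2.425
3.5583 [4.41396114e-04 3.78069696e-05 7.04002179e-04] [-0.30616439  0.66164152 -0.00954284]
```

View pics/j1.png

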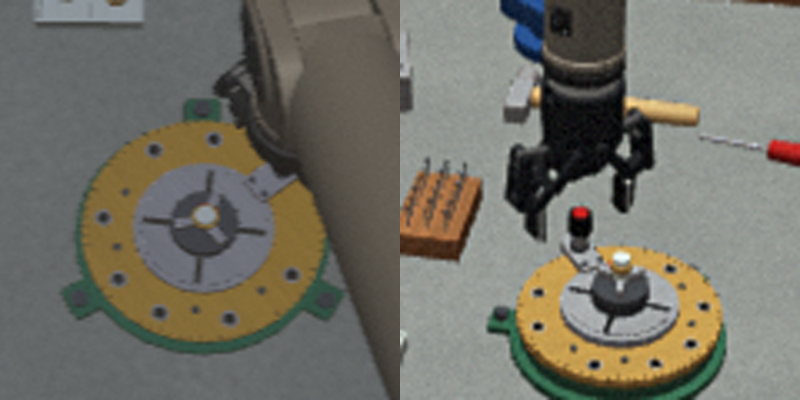

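In the side view the knob, at (580,225), stands centred between the open fingers at about 540 and 622. Now a gentle grab, with the force nulled before pulling.

Run:
```python
from h import *
move_l(kp(0,.090),max_speed=.03)
f0=current_ft_force()
grab(20);hold(.2)
print(current_opening(),current_gripper_force(),current_ft_force()-f0,current_torque(),current_tool_pos()-kp(0,.09),current_time_s())
```

```text
0.021213033625728888 21.52491420507431 [-0.71017676 -0.12388401  1.67952548] [-0.01692647  0.14972545 -0.01135998] [-1.84790686e-05 -4.07431692e-05  6.83319898e-05] 4.7083
```

Run:
```python
from h import *
grab(40);hold(.1);f0=current_ft_force();print(current_opening(),f0)
for d in(.003,.007,.0102):
    move_l(kp(0,.090+d),max_speed=.02,stop_force=18);hold(.1);print(d,current_ft_force()-f0,current_tool_pos()[2]-.245)
hold(.2);im=snapshot("side");r,s=red(im,(240,330,140,250));print(r,s,current_time_s())
cv2.imwrite("pics/s2.png",cv2.resize(im[140:240,220:340,::-1],None,fx=4,fy=4,interpolation=2))
```

```text
0.020722281306903595 [-1.48861003 -0.22677597  2.43420616]
0.003 [ 3.4025616  -0.02430286 -9.3708694 ] 0.002405117652711064
0.007 [  3.61928064  -0.88016375 -10.34559801] 0.006814996198747092
0.0102 [  2.71846652  -0.79613713 -11.64026989] 0.010032662455518593
[274.36363636 180.90909091] [33 40  4  3 11] 6.5333
```

View pics/s2.png

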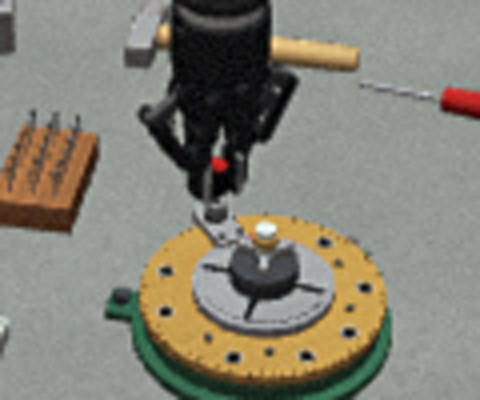

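The cap has risen about 2.6 px, roughly 10 mm, and the spring force matches, so the pin is clear. Now I'll turn along the arc.

Run:
```python
from h import *
for th in np.linspace(.1,.64,6):
    s=move_l(kp(th,.1002),quat(A0+th+np.pi),max_speed=.04,stop_force=15)
    print(round(th,2),s,current_ft_force().round(1),current_time_s())
hold(.2)
move_l(kp(.64,.0985),max_speed=.01);hold(.2)
print(current_ft_force(),current_tool_pos()-kp(.64,.0985),current_opening())
im=snapshot("side");r,s=red(im,(240,330,140,250));print(r,s)
cv2.imwrite("pics/s3.png",cv2.resize(im[140:240,220:340,::-1],None,fx=4,fy=4,interpolation=2))
```

```text
0.1 False [ 2.5 -1.1 -9.3] 6.8833
0.21 False [ 3.6 -2.3 -9.1] 7.25
0.32 False [ 3.6 -1.4 -9.8] 7.6167
0.42 False [ 4.6 -2.5 -9. ] 7.9833
0.53 False [ 5.6 -2.7 -9.5] 8.35
0.64 False [ 7.  -2.5 -9.6] 8.7167
[ 5.99675218 -3.29224427 -8.03139814] [ 0.00118705 -0.00093462  0.00087264] 0.020589899280169348
None 0
```

View pics/s3.png

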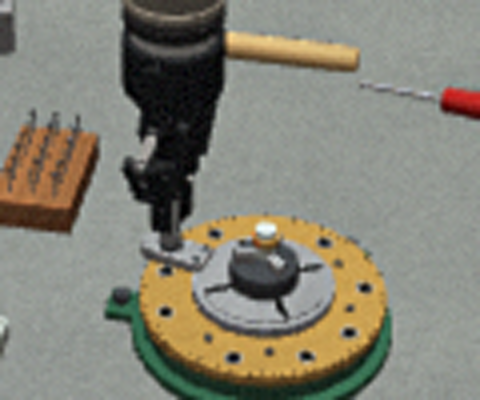

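The arm now points between holes: the pin is before the bush that shows at (165,270) and riding at the face. I'll release the knob and push it on slowly with one open finger until the pin drops.

```bash
cat >> h.py <<'E'
AP=A0+.76;T=np.array([-np.sin(AP),np.cos(AP),0])
E
python3 - <<'E'
from h import *
open_gripper();hold(.2);print(current_opening(),current_ft_force(),current_time_s())
P=kp(.64,.0835)+np.r_[.0013*np.cos(AP),.0013*np.sin(AP),0]
move_l(P,quat(AP+np.pi),max_speed=.03,stop_force=6);print(current_ft_force())
move_l(P+.025*T,max_speed=.03,stop_force=5);hold(.1);print(current_ft_force(),(current_tool_pos()-P)@T)
s=move_l(P+.056*T,max_speed=.008,stop_force=5)
d=(current_tool_pos()-P)@T;print(s,d,"th~",.64+(d-.0315)/.08,current_ft_force(),current_time_s())
hold(.2);print(current_ft_force())
im=snapshot("side");r,s=red(im,(230,330,140,250));print(r,s)
cv2.imwrite("pics/s4.png",cv2.resize(im[140:240,220:340,::-1],None,fx=4,fy=4,interpolation=2))
E
```

```text
0.08523926788553829 [ 0.9799373  -0.33308275 -0.07520509] 10.325
[ 0.32527075 -0.23944442  1.19740703]
[-0.4636064   0.17404623 -0.19461488] 0.02465295153916
True 0.03115592307200897 th~ 0.6356990384001121 [-0.28003041 -0.79289505 -0.49544724] 13.575
[-0.58836116 -0.40546811 -0.49531227]
[264.5 188.5] [34 48  2  2  4]
```

View pics/s4.png

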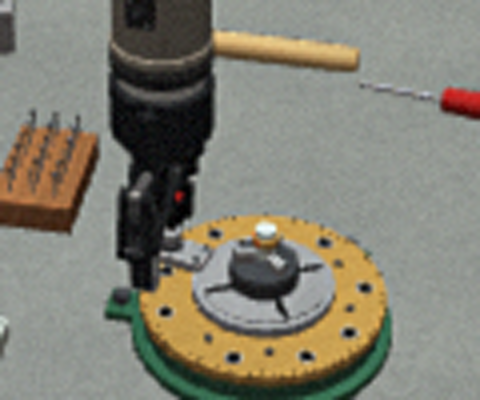

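The finger has just touched the knob and the line stopped on the contact spike, with the cap visible at (180,197) and the table unmoved. I'll carry on pushing until a resisting force stays.

Run:
```python
from h import *
P=kp(.64,.0835)+np.r_[.0013*np.cos(AP),.0013*np.sin(AP),0]
f0=current_ft_force()@T
for i in range(6):
    d=(current_tool_pos()-P)@T
    if d>.055:break
    s=move_l(P+.056*T,max_speed=.008,stop_force=6);hold(.15)
    d=(current_tool_pos()-P)@T;f=current_ft_force()
    print(s,d,"th~",.64+(d-.0315)/.08,f.round(2),(f@T).round(2),current_time_s())
    if f@T-f0<-4:break
im=snapshot("side");r,s=red(im,(230,330,140,250));print(r,s)
cv2.imwrite("pics/s5.png",cv2.resize(im[140:240,220:340,::-1],None,fx=4,fy=4,interpolation=2))
```

```text
True 0.03151629603663342 th~ 0.6402037004579177 [-0.43  0.14  0.32] 0.08 14.975
True 0.032302082145227604 th~ 0.650026026815345 [-0.39 -0.72 -0.27] -0.76 16.15
True 0.03289064763351885 th~ 0.6573830954189857 [ 0.46 -0.08 -0.02] -0.01 17.2917
True 0.034160486310942914 th~ 0.6732560788867864 [-0.66  1.08 -0.7 ] 0.97 18.4833
True 0.0355287250881411 th~ 0.6903590636017638 [ 0.08 -0.17 -0.49] -0.15 19.6667
True 0.03670214918666834 th~ 0.7050268648333542 [-0.3  -0.64 -0.23] -0.67 20.8083
None 0
```

View pics/s5.png

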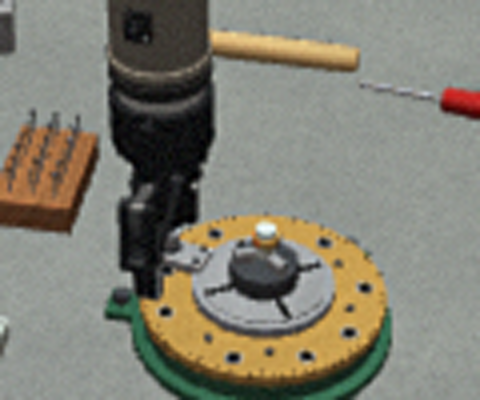

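The table follows in small kicks, and light contact spikes trip the 6 N limit. The pin isn't in yet: the bush is still peeping out by the arm at (165,270). I'll use a 10 N limit, still well under 25 N.

Run:
```python
from h import *
P=kp(.64,.0835)+np.r_[.0013*np.cos(AP),.0013*np.sin(AP),0]
for i in range(6):
    d=(current_tool_pos()-P)@T
    if d>.055 or current_time_s()>31:break
    s=move_l(P+.056*T,max_speed=.008,stop_force=10);hold(.15)
    d=(current_tool_pos()-P)@T;f=current_ft_force()
    print(s,d,"th~",.64+(d-.0315)/.08,f.round(2),(f@T).round(2),current_time_s())
    if f@T<-4:break
im=snapshot("side");r,s=red(im,(230,330,140,250));print(r,s)
cv2.imwrite("pics/s6.png",cv2.resize(im[140:240,220:340,::-1],None,fx=4,fy=4,interpolation=2))
```

```text
True 0.04785550111214223 th~ 0.8444437639017779 [-0.68 -0.57  0.07] -0.66 22.775
True 0.04937371312764782 th~ 0.8634214140955978 [ 0.38 -0.33 -0.86] -0.27 23.8167
True 0.0503958162351585 th~ 0.8761977029394813 [-0.39 -0.57 -0.28] -0.62 24.7417
False 0.052253967725247104 th~ 0.8994245965655888 [-2.06 -7.44 -5.16] -7.65 25.925
[263. 193.] [33 53  1  1  1]
```

View pics/s6.png

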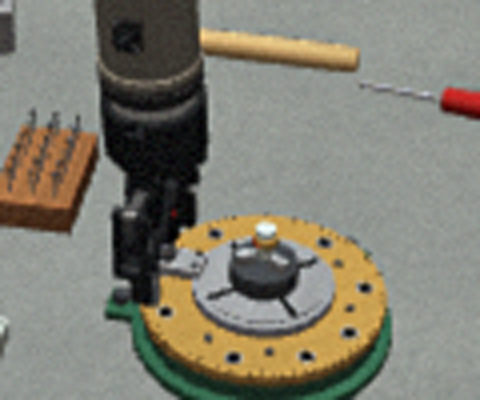

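A sustained force of about 7.6 N now resists, so the pin has probably caught. I'll back off, raise the hand clear, and look at the cap's position and height.

Run:
```python
from h import *
p=current_tool_pos()
move_l(p-.028*T,max_speed=.05);print(current_ft_force().round(2))
p=current_tool_pos();move_l(p+[0,0,.11],max_speed=.12)
p=current_tool_pos();move_l(p+[0.02,-.12,.0],max_speed=.2)
hold(.1);t=snapshot("top");s=snapshot("side");print(current_time_s())
rt,st=red(t,(230,330,180,290));rs,ss=red(s,(230,330,150,250));print(rt,st,rs,ss)
if rt is not None and rs is not None:
    k,e=tri(rt,rs);d=plane("top",rt,.1)[:2]-C;print(k,e,np.linalg.norm(d),np.arctan2(d[1],d[0])-A0)
cv2.imwrite("pics/j7.png",cv2.hconcat([cv2.resize(t[180:280,230:330,::-1],(400,400),interpolation=2),cv2.resize(s[150:250,230:330,::-1],(400,400),interpolation=2)]))
```

```text
[-0.55  0.38 -0.29]
28.7833
[284.40740741 199.07407407] [52 17  6  5 27] [261.         192.84615385] [29 42  5  3 13]
[ 0.60096864 -0.07871963  0.10147958] 0.0010110726837932703 0.08324380386550764 0.7788876629998126
```

View pics/j7.png

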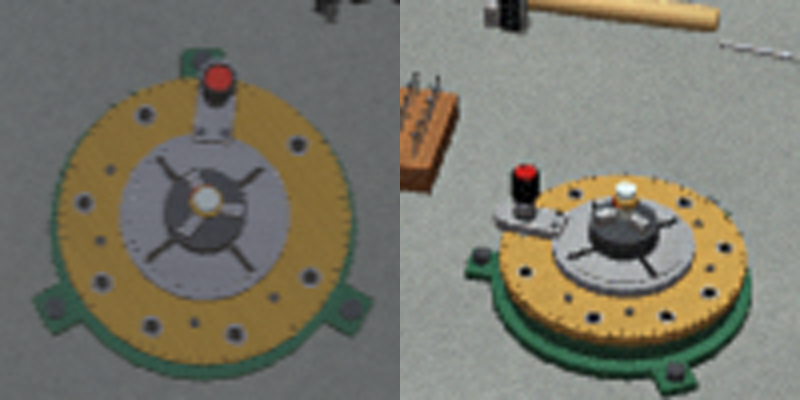

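The knob stands at 0.779 rad, exactly where the next hole was measured (0.777). The cap height is 101.5 mm against 102.3 mm at home; riding on the face it would read about 110. So the pin is home, and the hand is clear.

```bash
python3 -c "
from bench import *
print(current_ft_force());print(finish_job())"
```

```text
[ 0.23323717 -0.48786756 -0.75333914]
the job is handed in; nothing more can be done
None
```

The table is turned to the next hole (about 0.78 rad), with the pin home to within what the cameras can measure, the knob released and the arm clear; the job is handed in, but no verdict came back.

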